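Shut, hasp and pin the pantry chest

ROBOT

A 6-joint arm with a two-finger parallel gripper is mounted at the origin on a cart in front of the work surface, level with it; the furniture and walls round the work are solid. World frame = base frame: x ahead of the robot, y to its left, z up, the work surface at z = 0. Lengths are in m, angles in rad, forces in N, time in s.
With the tool pointing down it reaches from about 0.2 to 0.875 m from the base axis. Payload 3.4 kg.
Tool frame: the origin (TCP) lies on the centre line of the jaws, within the pads' length; the fingertips stand 25 mm ahead of it and the grasp point (between the pads) lies 6 mm ahead of it; z points along the fingers, y is the line along which they close (so a half turn about z gives the same grasp; the last joint's range is limited). The gripper opens to 94 mm and grips with 3 to 60 N. Pads are 16 mm wide; open, the fingers measure 119 mm over their backs; the gripper's body (75 mm by 177 mm) begins 78 mm behind the grasp point.
Start: joints at [1.122, 0.276, 1.505, -0, 1.361, -0.121], TCP at [0.185, 0.544, 0.23] pointing down, gripper open.
Joint ranges: [-2.89, 2.89], [-0.75, 2.08], [0.22, 2.7], [-1.18, 4.32], [0.11, 2.71], [-2.7, 2.7]. Speed limits (rad/s): [2.57, 2.57, 3.14, 3.14, 3.14, 3.14].

INTERFACE

Orientations are given as [roll, pitch, yaw] about the fixed x, y, z axes, in that order (R = Rz(yaw) Ry(pitch) Rx(roll)).
In Python, from plant import goto, movel, goto_joints, gripper_open, grasp, sleep, ik, get_obs, get_image, Unreachable, job_done gives the robot as it stands. Calls block until the motion is done:
- goto(position, orientation): joint-space move of the TCP to a pose.
- movel(position, rotation=None, velocity=0.15, max_force=None): straight line of the TCP; rotation=None keeps the orientation; velocity is the mean speed in m/s. With max_force (N) it stops when the force on the tool has changed by that much, and returns True; else False.
- goto_joints(angles): joint-space move.
- gripper_open() and grasp(strength=None): open the fingers fully, or close them until they stop; strength is the grip in N (None keeps the last).
- sleep(seconds).
- ik(position, orientation): joint angles nearest the present ones, or None.
- get_obs(): the state.
- get_image(name): name is "side" or "top" or "wrist"; returns a dict with "pixels" (480x640x3 uint8, red, green, blue), "fx", "fy", "cx", "cy" (pixels), "R" (3x3) and "t" (3): a world point X has camera coordinates R X + t. Camera axes: x right, y down, z forward; pixel columns grow to the right and rows downward; lengths in m; the calibration is good to about 2 mm. A picture is of the moment at which its call begins. There is no depth.
A pose or a line that the arm cannot do raises Unreachable and nothing moves.
- job_done(): hands the job in; it is judged then, once.
The state is a dict: "t": time; "joints": joint angles; "joint_vel": joint speeds; "joint_torque": joint torques, N m; "eef_pos": TCP position; "orientation": TCP orientation; "force": force on the tool from outside, world axes, zero at the start; "moment": the same for the moment, N m; "gripper_width": finger opening in m; "grip_force": force on a finger pad.
Only numpy, scipy, OpenCV 4.12 (cv2) and the standard library are available. Lean on these libraries where they do the work, as an engineer would, in place of code of your own. Each camera call takes 0.05 s, during which the arm holds its last target. There are 200 camera calls.

TASK

Lock up the wooden spice chest: shut its lid, then swing the slotted hasp on the lid right over onto the staple until it lies flat, and slide the flat-headed steel locking pin sideways through the staple's loop, on top of the hasp, past the spring nose until its head sits against the loop. Let go of everything and leave the jigger, the tumbler, the pepper mill and the bottle opener where they are.

Things in the scene. Friction and masses are not known exactly. Their poses are not given: they have to be found in the camera images.
- chest: Wooden chest, 200 x 224 x 100 mm, fixed. Origin: centre of its underside; x from its front (towards the robot) to its back, y to its left, z up. The front of the top (x -104 to -22 mm) is a fixed deck at z = 100 mm; behind it, from x = -20 mm to the hinge at 92 mm, is the lid, flush with the deck when shut.
- lid (a joint): Lid angle, rad: 0 shut, grows as it opens (up to 1.25), about point lid_hinge. The lid is 112 mm from hinge to front edge, 224 mm wide, 12 mm thick. Stiff hinge: it stays where it is left and takes 3 to 8 N to push down near its front edge.
- lid_hinge (a point): Point on the lid's hinge line, at mid-width, level with the lid's top face: in the chest's frame x = 92, y = 0, z = 100 mm.
- hasp (a joint): Hasp angle relative to the lid, rad: 0 flat forward over deck and staple, 1.57 square to the lid, 2.7 laid back on the lid. Stiff hinge: it stays where it is left; about 1 N swings it.
- hasp_hinge (a point): Middle of the hasp's hinge line (along the chest's y); with the lid shut at x = -14, z = 103.5 mm of the chest. The hasp is a brass strap 46 mm wide, 3 mm thick, reaching 71 mm from this line, with a slot 9 mm wide along its middle from 14 to 62 mm for the staple; when flat its top face is at z = 105 mm of the chest.
- staple_nominal (a point): Point fixed to the chest (x -52, y 0, z 109.5 mm; chest axes). The staple, an upright brass arch on the deck (legs 9 mm wide, 5 mm thick; 32 mm tall with its spring housing), takes the pin along y, from either side. Opening 11.5 mm wide (x), 12 mm high above the hasp. Slotted screw holes: its middle is up to 8.5 mm to front or back (x) of this point, unreported: feel or look.
- pin_grip (a point): Centre of the locking pin's flat steel head, 26 mm long, 20 mm wide, 9 mm high. x points along the pin to its tip, z up as it lies flat on the worktop at the start. Its round shank, 9 mm thick and 44 mm long on the same centre line, starts 13 mm ahead of this point; the last 3 mm taper to 7 mm, the first 8 mm are a neck flattened above and below to 6.4 mm. 60 g.
- pin_neck (a point): Point on the pin's centre line 2.5 mm ahead of the head's front face (15.5 mm ahead of pin_grip); same axes. In the middle of the loop when the pin is home. A sprung steel nose reaches 4.5 mm down into the loop from its crown: the shank has to be pushed under it with about 3 to 8 N, and the nose drops into the neck when the pin is home.
- jigger_c (a point): Two-ended brass measure, 47 mm across, 100 mm tall, its centre. A bystander.
- tumbler_2_c (a point): Glass tumbler, 77 mm across, 94 mm tall, its centre. A bystander.
- pepper_mill_c (a point): Dark wooden pepper mill, 58 mm across, 170 mm tall, its centre. A bystander.
- bottle_opener_c (a point): Brass bottle opener lying flat, 38 x 142 x 8 mm, its centre. A bystander, not the pin.

How it is judged:
By the outcome, as a careful person would: the job done as asked, in the order asked, and still so for the second after the job is handed in, with the robot touching nothing.
It also fails if it takes over 72 s, if anything falls off the work surface, if the arm or the gripper's body presses on something with over 40 N, if the wrist force passes 120 N, or if a joint passes its speed limit or range.

## Working session

There is one attempt and no reset: what is moved stays moved. The work goes in short steps, each a Python script; the robot and the scene stay as the last script left them, time stands still between calls to the robot, and variables do not carry over. Pictures are saved under pics/ and viewed, at most 10 in all, crops included, and the job is handed in when it is done.

```bash
ls; mkdir -p pics
python3 - <<'E'
from plant import *
import cv2,numpy as np
for n in ("top","side"):
    im=get_image(n); cv2.imwrite(f"pics/{n}0.png",im["pixels"][:,:,::-1])
    print(n,im["fx"],im["cx"],im["cy"],np.round(im["R"],4).tolist(),np.round(im["t"],4).tolist())
print(get_obs())
E
```

```text
pics
top 509.2583532081265 322.39475090423036 234.26779334219174 [[0.1524, -0.9883, -0.0015], [-0.9667, -0.1487, -0.2081], [0.2055, 0.0332, -0.9781]] [-0.1505, 0.5447, 0.8345]
side 485.4219099975947 317.41734332138367 240.25874768905777 [[0.9659, -0.2586, 0.0088], [-0.1605, -0.6257, -0.7634], [0.2029, 0.736, -0.6459]] [-0.566, 0.1425, 0.9938]
{'t': 0.1, 'joints': array([ 1.12200438e+00,  2.76500256e-01,  1.50600574e+00, -9.39186451e-07,
        1.36069174e+00, -1.20991441e-01]), 'joint_vel': array([ 2.20195605e-05, -5.36197576e-04, -1.84559339e-03, -1.83650437e-03,
        8.31850579e-04,  7.48314698e-04]), 'joint_torque': array([ 1.84489792e-03, -4.05456197e+01, -2.37779403e+01,  7.03538046e-02,
        2.99658207e-02, -4.81772702e-05]), 'eef_pos': array([0.18492266, 0.54395498, 0.22970949]), 'orientation': array([-3.13999920e+00, -1.92815347e-04,  2.81379219e+00]), 'force': array([ 0.55931571,  0.81700852, -1.25962295]), 'moment': array([-0.07217474,  0.02821613,  0.04846511]), 'grip_force': 0.0, 'gripper_width': 0.09419634096212298}
```

View pics/top0.png

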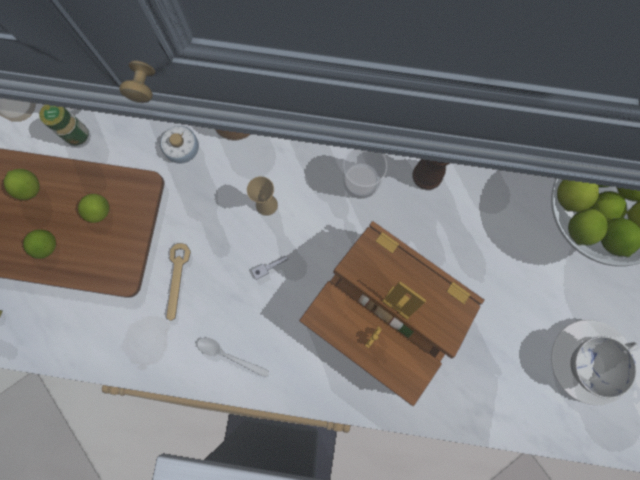

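View pics/side0.png

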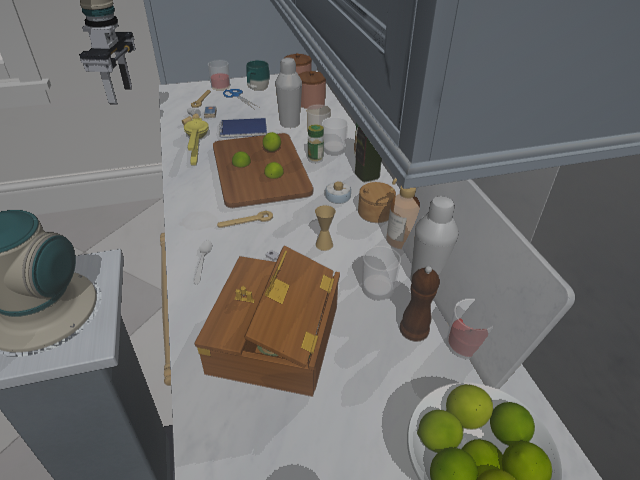

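The top view shows the chest with its deck corners near (330,283), (302,320), (413,402) and (440,362), the staple at (371,337), the hasp laid back on the lid at (404,299), and the pin at (262,270)–(288,258). The side view shows the lid partly open, the jigger at (325,228), and the pin mostly hidden behind the chest at (272,254).

Run:
```python
import cv2,numpy as np
a=cv2.imread("pics/top0.png")[215:410,235:495]; cv2.imwrite("pics/topc.png",cv2.resize(a,None,fx=3,fy=3,interpolation=cv2.INTER_CUBIC))
```

```text
(no output)
```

View pics/topc.png

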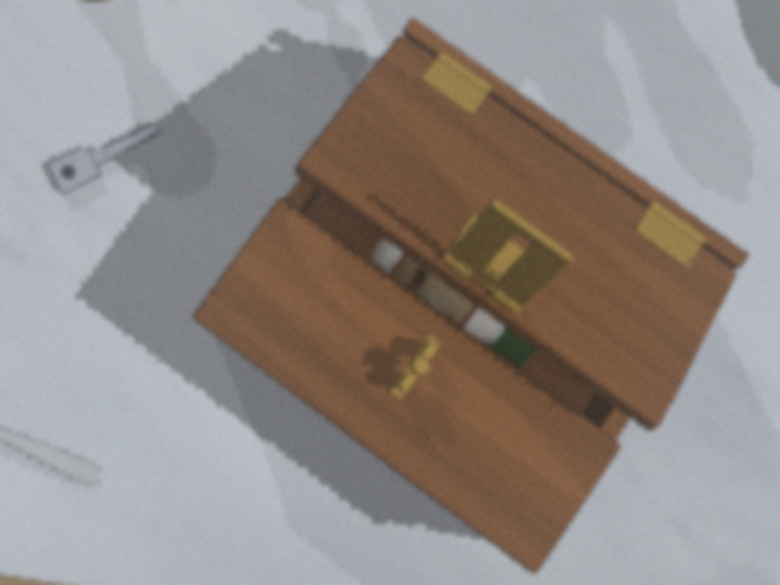

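The crop shows the pin head's centre at crop (73,172) and its tip at (157,128), clear of the chest on its left. The deck's front corners are at (195,317) and (535,570), its back edge ends at (283,200) and (620,440), and the staple lies between (400,393) and (433,342). The hasp stands off the lid, tilted back.

```bash
cat > h.py <<'E'
import numpy as np, cv2
from plant import *
def cast(im,uv,z):
    uv=np.atleast_2d(uv); d=np.c_[(uv[:,0]-im["cx"])/im["fx"],(uv[:,1]-im["cy"])/im["fy"],np.ones(len(uv))]@im["R"]
    c=-np.asarray(im["R"]).T@im["t"]; z=np.broadcast_to(z,len(uv))
    return c+d*((z-c[2])/d[:,2])[:,None]
def proj(im,X):
    p=np.atleast_2d(X)@np.asarray(im["R"]).T+im["t"]; return np.c_[im["fx"]*p[:,0]/p[:,2]+im["cx"],im["fy"]*p[:,1]/p[:,2]+im["cy"]]
E
python3 - <<'E'
from h import *
from scipy.optimize import least_squares
T=get_image("top");S=get_image("side")
f=lambda p:np.array(p)/3+[235,215]
M=np.array([[-104,112],[-104,-112],[-22,112],[-22,-112]])/1e3
P=cast(T,f([(195,317),(535,570),(283,200),(620,440)]),.1)
R=lambda a:np.array([[np.cos(a),-np.sin(a)],[np.sin(a),np.cos(a)]])
s=least_squares(lambda q:(M@R(q[2]).T+q[:2]-P[:,:2]).ravel(),[.5,-.1,-.6])
print("chest",s.x,"res mm",np.round(s.fun*1e3,1))
W=lambda v:np.r_[R(s.x[2])@np.array(v[:2])/1e3+s.x[:2],v[2]/1e3]
print("side proj of deck corners",proj(S,[W((-104,112,100)),W((-104,-112,100)),W((-22,112,100)),W((-22,-112,100)),W((-104,-112,0))]).round())
h,t=cast(T,f([(73,172),(157,128)]),.0045)
print("pin",h,t,np.linalg.norm(t-h)); 
# lid: front corners top crop (300,170),(655,428): angle from x position vs hinge
loc=lambda p:np.c_[(p[:,:2]-s.x[:2])@R(s.x[2])*1e3,p[:,2]*1e3]
for th in np.arange(.2,.9,.1):
    X=[W((92-112*np.cos(th),y,100+112*np.sin(th))) for y in(112,-112)]
    print(th.round(2),((proj(T,X)-[235,215])*3).round().tolist())
for z in(.1,.12,.132): print("staple",z,loc(cast(T,f([(400,393),(433,342)]),z)).round(1).tolist())
E
```

```text
chest [ 0.44742692 -0.19804142 -0.47383119] res mm [-0.5  2.4 -1.9 -2.   3.2  2.2 -0.7 -2.7]
side proj of deck corners [[238. 257.]
 [193. 345.]
 [277. 263.]
 [240. 354.]
 [202. 380.]]
pin [0.48448357 0.03902672 0.0045    ] [ 0.51903987 -0.00704579  0.0045    ] 0.05759178370384346
0.2 [[285.0, 182.0], [639.0, 437.0]]
0.3 [[288.0, 175.0], [648.0, 433.0]]
0.4 [[293.0, 167.0], [657.0, 427.0]]
0.5 [[299.0, 156.0], [667.0, 420.0]]
0.6 [[306.0, 144.0], [679.0, 410.0]]
0.7 [[314.0, 131.0], [691.0, 399.0]]
0.8 [[324.0, 116.0], [705.0, 386.0]]
staple 0.1 [[-70.7, -1.6, 100.0], [-38.5, -0.7, 100.0]]
staple 0.12 [[-71.6, -0.1, 120.0], [-40.2, 0.8, 120.0]]
staple 0.132 [[-72.1, 0.8, 132.0], [-41.2, 1.7, 132.0]]
```

```bash
cat >> h.py <<'E'
A=-0.474; C=np.array([.4474,-.198])
def W(x,y,z): # chest mm -> world m
    return np.array([C[0]+(np.cos(A)*x-np.sin(A)*y)/1e3,C[1]+(np.sin(A)*x+np.cos(A)*y)/1e3,z/1e3])
def loc(p): d=np.atleast_2d(p)-[*C,0]; return np.c_[np.cos(A)*d[:,0]+np.sin(A)*d[:,1],-np.sin(A)*d[:,0]+np.cos(A)*d[:,1],d[:,2]]*1e3
E
python3 - <<'E'
from h import *
for y in (A+np.pi/2,A-np.pi/2): print(y,ik(W(-52,0,350),[np.pi,0,y]), ik(W(60,0,150),[np.pi,0,y]))
y=A+np.pi/2
goto(W(-40,40,360),[np.pi,0,y])
im=get_image("wrist"); cv2.imwrite("pics/w1.png",im["pixels"][:,:,::-1]); np.save("w1.npy",im,allow_pickle=True)
print(get_obs()["t"],get_obs()["joints"], im["fx"],-np.asarray(im["R"]).T@im["t"])
E
```

```text
1.0967963267948966 [-0.5691879   0.01505434  1.53367501  0.          1.5928633  -0.0951879 ] [-5.49621805e-01  2.95005357e-01  1.68776344e+00 -4.44089210e-16
  1.15882386e+00 -7.56218049e-02]
-2.0447963267948968 None None
2.875 [-4.75834840e-01  3.95743289e-02  1.48487384e+00  2.67684825e-04
  1.61750687e+00 -3.00903726e-03] 402.29349449468964 [ 0.46838955 -0.07183376  0.51338406]
```

View pics/w1.png

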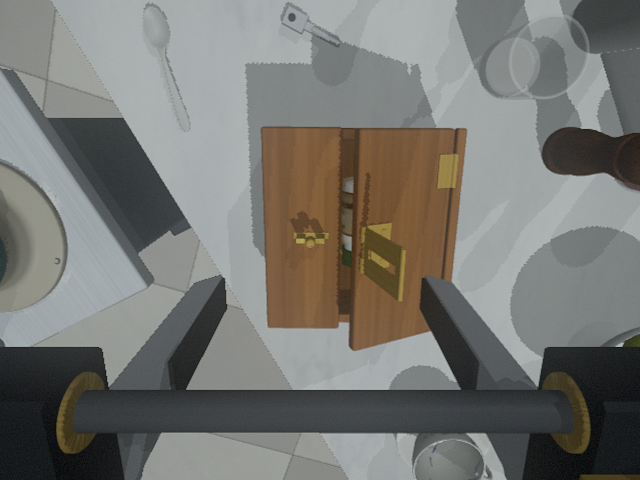

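The wrist view shows the deck corners near (262,128), (341,128), (268,327) and (339,327), the staple at about (295–330, 240), the hasp raised at (383,265), and the pin head at (293,17) with its tip at (339,44). I'll refine these with masks.

Run:
```python
from h import *
from scipy.optimize import least_squares
im=np.load("w1.npy",allow_pickle=True).item(); px=im["pixels"]; hsv=cv2.cvtColor(px,cv2.COLOR_RGB2HSV)
b=((hsv[...,0]<18)&(hsv[...,1]>90)&(hsv[...,2]>50)).astype(np.uint8)
# deck edges: front (left) per row, left side (top) per column, right side (bottom) per column
rows=np.arange(150,310); L=np.array([220+np.argmax(b[r,220:300]) for r in rows])
cols=np.arange(275,335); Tp=np.array([90+np.argmax(b[90:200,c]) for c in cols]); Bt=np.array([360-np.argmax(b[360:280:-1,c]) for c in cols])
fx=cv2.fitLine
pts=[(np.c_[L,rows],0),(np.c_[cols,Tp],1),(np.c_[cols,Bt+1],2)]
tgt={0:(0,-104),1:(1,112),2:(1,-112)}
Ws=[(cast(im,p.astype(float),.1)[:,:2],tgt[k]) for p,k in pts]
def res(q):
    c,s=np.cos(q[2]),np.sin(q[2]); R=np.array([[c,-s],[s,c]])
    return np.concatenate([((P-q[:2])@R)[:,a]*1e3-v for P,(a,v) in Ws])
s=least_squares(res,[*C,A],loss="soft_l1"); print("chest",s.x,[np.abs(r).mean().round(2) for r in np.split(res(s.x),[160,220])])
C[:]=s.x[:2]; import h; h.A=s.x[2]
y=((hsv[...,0]>=19)&(hsv[...,0]<32)&(hsv[...,1]>110)&(hsv[...,2]>60)).astype(np.uint8)
sub=y[205:270,275:337]; v,u=np.nonzero(sub); u=u+275;v=v+205
print("staple px",u.min(),u.max(),v.min(),v.max())
for row in range(v.min(),v.max()+1): print(row,u[v==row].min(),u[v==row].max(),(v==row).sum())
for z in(.1,.12,.132): print(z,h.loc(cast(im,[(u.min(),np.median(v)),(u.max()+1,np.median(v))],z)).round(1).tolist())
print("pin",cast(im,[(293,17),(339,44)],.0045))
g=((hsv[...,1]<40)).astype(np.uint8)
cv2.imwrite("pics/w1c.png",cv2.resize(np.hstack([px[0:60,260:360,::-1],px[205:265,270:370,::-1]]),None,fx=4,fy=4,interpolation=cv2.INTER_CUBIC))
```

```text
chest [ 0.45182157 -0.1966613  -0.481056  ] [np.float64(0.28), np.float64(0.97), np.float64(1.07)]
staple px 293 328 232 247
232 294 327 26
233 294 328 35
234 293 328 36
235 294 328 35
236 293 327 35
237 294 327 33
238 294 327 34
239 296 324 29
240 296 324 29
241 296 324 29
242 296 324 29
243 296 324 29
244 305 314 10
245 306 314 9
246 306 313 8
247 307 312 6
0.1 [[-74.3, -3.9, 100.0], [-35.8, -3.6, 100.0]]
0.12 [[-72.8, 2.0, 120.0], [-36.1, 2.3, 120.0]]
0.132 [[-71.9, 5.5, 132.0], [-36.3, 5.9, 132.0]]
pin [[ 0.48884121  0.04373258  0.0045    ]
 [ 0.52294891 -0.00530617  0.0045    ]]
```

View pics/w1c.png

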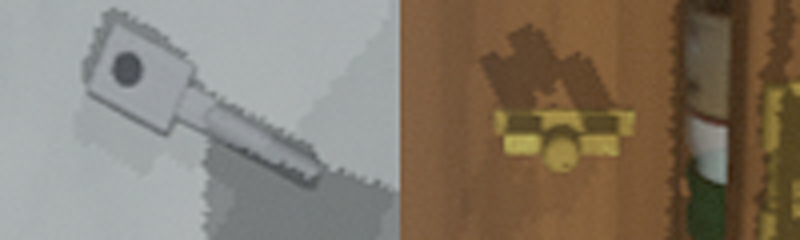

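The crop shows the pin head's centre at full-frame (295,18) and the staple seen from its +y side, centred at u≈310.5. That puts the staple at chest x ≈ -54.9 mm. Next I'll shut the lid.

```bash
sed -i 's/^A=.*/A=-0.481; C=np.array([.4518,-.1967]); SX=-54.9; Q=[np.pi,0,A+np.pi\/2]/' h.py
cat >> h.py <<'E'
def tip(x,y,z,v=.15,f=None): # fingertips to chest point (mm), tool down
    return movel(W(x,y,z+25),Q,velocity=v,max_force=f)
def st(): o=get_obs(); print("t",round(o["t"],2),"tip",loc(o["eef_pos"])[0].round(1)-[0,0,25],"F",o["force"].round(1),"w",o["gripper_width"].round(4))
def pic(n,name):
    im=get_image(n); np.save(name+".npy",im,allow_pickle=True); cv2.imwrite(f"pics/{name}.png",im["pixels"][:,:,::-1]); return im
E
python3 - <<'E'
from h import *
print("pin",cast(np.load("w1.npy",allow_pickle=True).item(),[(295.2,18.3),(339.5,44)],[.009,.0045]))
grasp(20); tip(5,60,180,.25); st()
print(tip(5,60,125,.12)); st()
print(tip(5,60,98,.05,25)); st()
tip(5,60,180,.2); tip(-40,40,330,.3)
pic("wrist","w2"); st()
E
```

```text
pin [[ 0.49024736  0.04041511  0.009     ]
 [ 0.52346442 -0.00556966  0.0045    ]]Traceback (most recent call last):
  File "<stdin>", line 3, in <module>
  File "h.py", line 15, in st
    def st(): o=get_obs(); print("t",round(o["t"],2),"tip",loc(o["eef_pos"])[0].round(1)-[0,0,25],"F",o["force"].round(1),"w",o["gripper_width"].round(4))
                                                                                                                              ^^^^^^^^^^^^^^^^^^^^^^^^
AttributeError: 'float' object has no attribute 'round'
```

```bash
sed -i 's/o\["gripper_width"\].round(4)/round(o["gripper_width"],4)/' h.py
python3 - <<'E'
from h import *
st()
print(tip(5,60,125,.12)); st()
print(tip(5,60,98,.05,25)); st()
tip(5,60,180,.2); tip(-40,40,330,.3)
pic("wrist","w2"); st()
E
```

```text
t 5.1 tip [  5.5  60.  180.9] F [ 1.1 -0.4  0.3] w 0.0006
False
t 5.71 tip [  5.6  60.  125.9] F [-0.1 -0.1 -1.2] w 0.0006
True
t 6.23 tip [  4.9  60.1 100.2] F [-0.9  1.3  7.3] w 0.0007
t 7.51 tip [-40.7  40.1 327.1] F [ 1.2  0.3 -0.5] w 0.0005
```

View pics/w2.png

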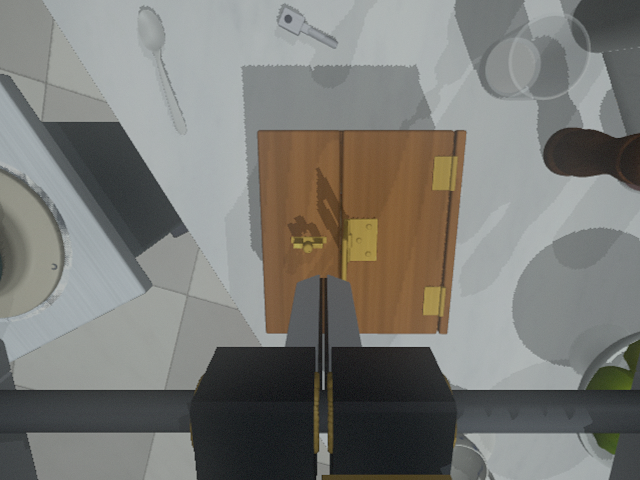

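The lid is shut flush, and the hasp now stands nearly upright: edge-on at (344,260), with a long shadow. Next I'll push it over from behind, keeping to the y=+15 side of the staple.

Run:
```python
from h import *
tip(40,15,215,.3); tip(40,15,150,.25)
for ph in (95,75,55,40,28):
    a=np.radians(ph); hit=tip(-14-45*np.cos(a)+12.5,15,104+45*np.sin(a),.1,15)
    if hit: print("hit",ph); break
st()
if not hit:
    print(tip(-47,15,103,.04,15)); st()
    tip(-47,15,170,.25); tip(-40,60,250,.3); pic("wrist","w3"); st()
```

```text
t 10.2 tip [-41.5  15.  125. ] F [ 0.2 -0.6  0.2] w 0.0004
True
t 10.74 tip [-46.2  15.  105.1] F [-1.  -0.1  7.9] w 0.0003
t 11.66 tip [-41.4  59.8 247.8] F [-0.1  0.5 -0.5] w 0.0009
```

View pics/w3.png

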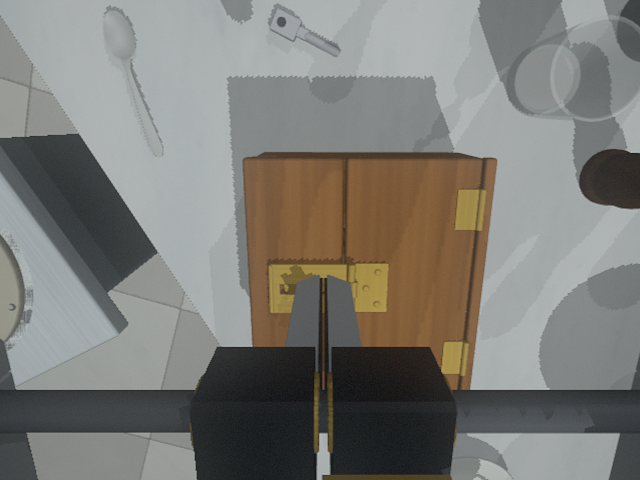

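The hasp lies flat over the staple: contact was at z=105.1 mm, as expected, and the staple shows through the slot at (290,285). The pin is unmoved at (283,20). Now I'll take a closer look over the pin with the fingers open.

Run:
```python
from h import *
gripper_open()
P=np.array([.4902,.0404]); a=-.944
goto([*P,.17],[np.pi,0,a+np.pi]); im=pic("wrist","w4"); st()
print(proj(im,[[*P,.009],[*(P+.057*np.array([np.cos(a),np.sin(a)])),.0045]]))
```

```text
t 13.98 tip [-74.6 227.5 145.8] F [-0.6 -0.9  0.3] w 0.0939
[[321.51917981 221.57562641]
 [321.6498476  284.86325198]]
```

View pics/w4.png

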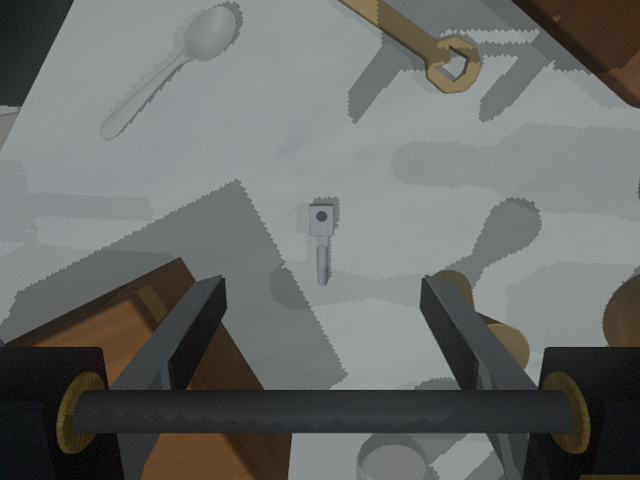

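Here the pin lies between the fingers, head centre at (321,220) and tip at (322,285), which matches the prediction. The jigger is at (480,320), so I'll check its clearance from the gripper body and then pick.

Run:
```python
from h import *
P=np.array([.4902,.0404]); a=-.944; q=[np.pi,0,a+np.pi]
T=get_image("top"); J=cast(T,[(260,188),(267,207)],[.1,0.])[:,:2]; 
u=np.array([np.cos(a),np.sin(a)]); n=np.array([-u[1],u[0]])
for j in J: print("jigger rel along/across mm",(j-P)@u*1e3,(j-P)@n*1e3)
d=J.mean(0)-P
if np.hypot(*d)>.125 or abs(d@u)>.07:
    movel([*P,.06],q,velocity=.2); movel([*P,.0268],q,velocity=.08,max_force=8); st()
    grasp(40); st(); movel([*P,.16],q,velocity=.2); st(); im=pic("wrist","w5")
```

```text
jigger rel along/across mm 66.02371647737249 106.94083314403382
jigger rel along/across mm 64.1943019694789 100.65651377688401
```

Run:
```python
from h import *
a=-.944; u=np.array([np.cos(a),np.sin(a)]); P=np.array([.4902,.0404])-.003*u; q=[np.pi,0,a+np.pi]
movel([*P,.06],q,velocity=.2); movel([*P,.0268],q,velocity=.08,max_force=8); st()
grasp(40); st(); movel([*P,.16],q,velocity=.2); st(); im=pic("wrist","w5")
cv2.imwrite("pics/w5c.png",cv2.resize(im["pixels"][200:460,180:460,::-1],None,fx=2,fy=2))
```

```text
t 15.3 tip [-78.  229.5   2.1] F [ 0.1  0.1 -0.1] w 0.0935
t 16.43 tip [-78.4 229.3   1.8] F [ 0.  -0.2 -0.3] w 0.0191
t 17.25 tip [-79.2 228.9 134.1] F [-0.8 -1.6 -0.5] w 0.0191
```

View pics/w5c.png

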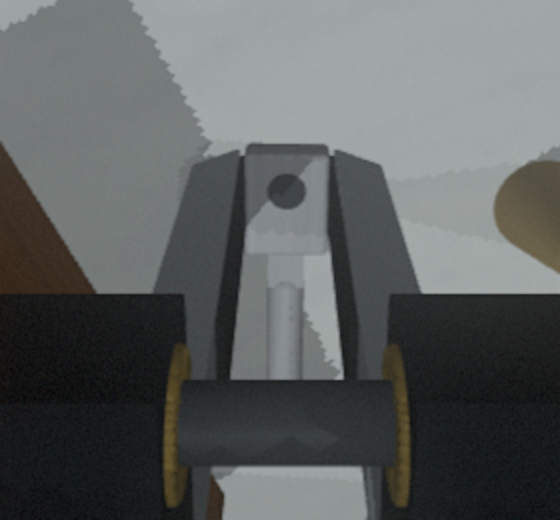

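The pin is held square in the jaws, head between the pads and shank straight ahead at crop u≈285. I'll cross-check the staple's x from the w2 picture and the camera-to-jaw offset from w5, then move to just short of the loop.

Run:
```python
from h import *
w2=np.load("w2.npy",allow_pickle=True).item(); hsv=cv2.cvtColor(w2["pixels"],cv2.COLOR_RGB2HSV)
y=((hsv[...,0]>=19)&(hsv[...,0]<32)&(hsv[...,1]>110)&(hsv[...,2]>60))[225:262,280:336]
for r in range(37):
    c=np.nonzero(y[r])[0]
    if len(c)>4:
        e=[(c.min()+280,r+225),(c.max()+281,r+225)]; print(r+225,[loc(cast(w2,e,z))[:,0].mean().round(1) for z in(.105,.127)],c.min()+280,c.max()+281)
w5=np.load("w5.npy",allow_pickle=True).item(); o=get_obs()
print("TCP axis px at pin height",proj(w5,o["eef_pos"]-[0,0,.0223+.0]),"head seen u 323.5")
goto(W(SX,110,175),Q); tip(SX,110,150,.2); tip(SX,82,107.3,.15); st(); pic("side","s6"); pic("wrist","w6")
a=cv2.imread("pics/s6.png")[200:350,180:330]; b=cv2.imread("pics/w6.png")[230:480,180:460]
cv2.imwrite("pics/c6.png",np.hstack([cv2.resize(a,(450,450),interpolation=cv2.INTER_CUBIC),cv2.resize(b,(350,450))]))
```

```text
237 [np.float64(-54.7), np.float64(-53.8)] 291 327
238 [np.float64(-54.7), np.float64(-53.8)] 291 327
239 [np.float64(-54.7), np.float64(-53.8)] 291 327
240 [np.float64(-54.7), np.float64(-53.8)] 291 327
241 [np.float64(-54.7), np.float64(-53.9)] 291 327
242 [np.float64(-54.7), np.float64(-53.9)] 291 327
243 [np.float64(-54.2), np.float64(-53.4)] 293 326
244 [np.float64(-55.8), np.float64(-54.9)] 293 323
245 [np.float64(-55.8), np.float64(-54.9)] 293 323
246 [np.float64(-55.8), np.float64(-54.9)] 293 323
247 [np.float64(-55.8), np.float64(-54.9)] 293 323
248 [np.float64(-56.4), np.float64(-55.4)] 294 321
249 [np.float64(-55.9), np.float64(-54.9)] 303 313
250 [np.float64(-56.4), np.float64(-55.4)] 303 312
251 [np.float64(-55.9), np.float64(-54.9)] 304 312
252 [np.float64(-55.9), np.float64(-55.0)] 305 311
TCP axis px at pin height [[320.09887179 293.85188844]] head seen u 323.5
t 18.87 tip [-54.8  82.2 107.4] F [-0.2 -0.6 -0.1] w 0.0195
```

View pics/c6.png

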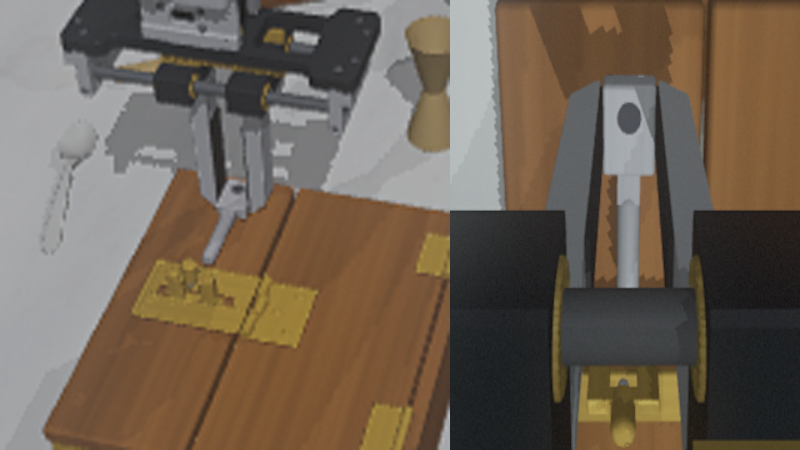

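The left panel (side view) shows the pin's tip just short of the staple. The right panel (wrist view) shows the shank at u≈322, with the staple crown and spring housing below the bar at u≈320. I'll measure the lateral offset between them numerically.

Run:
```python
from h import *
w=np.load("w6.npy",allow_pickle=True).item(); px=w["pixels"]; hsv=cv2.cvtColor(px,cv2.COLOR_RGB2HSV)
m=lambda u0,u1,r,z:loc(cast(w,[(u0,r),(u1,r)],z))[:,:2].round(1).tolist()
print("cx",w["cx"])
for r in (335,350,365,380):
    c=np.nonzero((hsv[r,290:350,1]<60)&(hsv[r,290:350,2]>90))[0]+290
    print("shank",r,c.min(),c.max()+1,m(c.min(),c.max()+1,r,.1095))
for r in range(434,480,4):
    h=hsv[r,280:365]; c=np.nonzero((h[:,0]>=19)&(h[:,0]<32)&(h[:,1]>110)&(h[:,2]>60))[0]+280
    g=np.nonzero((h[:,1]<70)&(h[:,2]>70))[0]+280
    if len(c): print("brass",r,c.min(),c.max()+1,m(c.min(),c.max()+1,r,.125),"grey",(g.min(),g.max()+1,m(g.min(),g.max()+1,r,.1095)) if len(g) else "", ''.join('B' if v>150 else 'b' if v>90 else '.' for v in h[:,2]))
```

```text
cx 322.94354422332856
shank 335 290 332 [[-69.3, 61.6], [-48.6, 61.6]]
shank 350 314 332 [[-57.5, 53.2], [-48.5, 53.2]]
shank 365 314 331 [[-57.5, 44.6], [-49.0, 44.6]]
shank 380 314 331 [[-57.6, 35.8], [-48.9, 35.8]]
brass 434 291 346 [[-68.6, 16.5], [-41.8, 16.5]] grey (np.int64(280), np.int64(365), [[-75.9, 2.4], [-30.6, 2.4]]) ............bbbbbbbb.bbb.bb.bbbbbbbbbbbb.b.bb.b.b..bbbbbb..........bbbbbbbbbbbbb.....
brass 438 285 362 [[-71.6, 14.2], [-34.0, 14.2]] grey (np.int64(280), np.int64(365), [[-76.0, -0.2], [-30.5, -0.2]]) .....bbbbbbb...bbbbb.b....bbbBbBbbBBbBBBbbbbbbbbbb.bbbbbbbb.......bbbbbBBBBBBBBBBb...
brass 442 285 362 [[-71.6, 11.8], [-33.9, 11.8]] grey (np.int64(280), np.int64(365), [[-76.1, -2.8], [-30.4, -2.8]]) bb..bbBBBBb...bbbbb.b..bbb.bbBBBBBbbbbbbbbbBBBBBBbbbbbbbbbb.......bbBBBBBBBBBBBBBBb..
brass 446 284 363 [[-72.2, 9.4], [-33.3, 9.4]] grey (np.int64(280), np.int64(365), [[-76.1, -5.4], [-30.3, -5.4]]) b...bBBBBbb..bb.bbbb.b......bb.......bbbbbbbbbb.bbbb.bbbbbbbb......bBBBBBBBBBBBBBBb..
brass 450 284 363 [[-72.2, 7.0], [-33.3, 7.0]] grey (np.int64(280), np.int
[... 859 characters left out ...]
bbbbbbbbbbbbbbbbbbbbbbbbbbb.bbbbbbbbbbbbbbbbb.bbbbbbbbbbbbbbbbbbbbbbbbbbbbbbbbbbbbb
brass 470 309 329 [[-60.0, -5.4], [-50.0, -5.4]] grey (np.int64(280), np.int64(282), [[-76.6, -21.6], [-75.5, -21.6]]) ..bbbbbbbbbbbbbbbbbbbbbbbbbbbbbbBBBBBBBBBBBBBbbbbbbbbbbbbbbbbbbbbbbbbbbbbbbbbbbbbbbbb
brass 474 310 327 [[-59.5, -7.9], [-51.0, -7.9]] grey (np.int64(280), np.int64(281), [[-76.7, -24.3], [-76.1, -24.3]]) .bbbbbbbbbbbbbbbbbbbbbbbbbbbbbbbBBBBBBBBBBBBBBbbbbbbbbbbbbbbbbbbbbbbbbbbbbbbbbbbbbbbb
brass 478 317 320 [[-56.0, -10.4], [-54.5, -10.4]] grey (np.int64(280), np.int64(281), [[-76.8, -27.1], [-76.2, -27.1]]) .bbbbbbbbbbbbbbbbbbbbbbbbbbbbbbbbbbbbbbbbbbbbbbbbbbbbbbbbbbbbbbbbbbbbbbbbbbbbbbbbbbbb
```

In the same wrist frame the shank's centre line is at x≈-53.2 and the staple's at ≈-55.3. I'll shift about 2 mm towards the front and push in by feel.

Run:
```python
from h import *
X=-56.8
tip(X,82,107.3,.05); tip(X,66,107.3,.1); st()
for y in (50,35,24):
    hit=tip(X,y,107.3,.04,15); print(y,hit); st()
    if hit: break
```

```text
t 19.52 tip [-56.7  65.8 107.4] F [0.5 0.1 0.2] w 0.0197
50 False
t 20.07 tip [-57.3  49.3 107.1] F [-2.4 -1.1 -2.7] w 0.019
35 False
t 20.6 tip [-56.5  34.  107.3] F [ 0.2 -1.9 -3.2] w 0.0192
24 False
t 21.02 tip [-56.9  22.9 107.2] F [-0.6 -2.1 -3.3] w 0.0193
```

Run:
```python
from h import *
print(tip(-56.8,12,107.2,.03,14)); st(); sleep(.3); st()
```

```text
True
t 21.41 tip [-57.1  16.6 106.9] F [ 1.3  0.2 -0.1] w 0.0194
t 21.71 tip [-57.2  16.6 106.7] F [1.6 0.6 3.2] w 0.0195
```

Run:
```python
from h import *
gripper_open(); tip(-56.8,17,200,.15); tip(-56.8,0,250,.2); w=pic("wrist","w7"); pic("top","t7"); pic("side","s7"); st()
px=w["pixels"]; hsv=cv2.cvtColor(px,cv2.COLOR_RGB2HSV)
g=((hsv[...,1]<60)&(hsv[...,2]>90)).astype(np.uint8)
print("expected head corners px",proj(w,[W(x,y,114) for x in(-65,-45) for y in(2.5,28.5)]).round().tolist(),"stapletop",proj(w,[W(-55,0,130)]).round())
c=proj(w,[W(-55,15,114)])[0].astype(int); n,l,s,cen=cv2.connectedComponentsWithStats(g[c[1]-45:c[1]+75,c[0]-50:c[0]+50])
for i in range(1,n):
    if s[i,4]>15:
        x,y,ww,h=s[i,:4]; x+=c[0]-50;y+=c[1]-45; print(x,y,ww,h,s[i,4],loc(cast(w,[(x,y),(x+ww,y+h)],.114)).round(1).tolist())
```

```text
t 24.26 tip [-57.9   0.4 248.2] F [-0.2  0.1  0. ] w 0.0944
expected head corners px [[312.0, 222.0], [312.0, 190.0], [337.0, 222.0], [337.0, 190.0]] stapletop [[324. 230.]]
311 189 26 34 742 [[-65.5, 28.9, 114.0], [-44.9, 1.4, 114.0]]
318 234 11 39 385 [[-60.2, -7.8, 114.0], [-51.1, -41.6, 114.0]]
```

```bash
python3 -c "
from plant import *
print(job_done())"
```

```text
the job is handed in; nothing more can be done
None
```

The chest is locked and the job is handed in: the lid is shut, the hasp lies flat on the staple, and the last wrist picture puts the pin home with its head against the loop, the gripper clear and the bystanders untouched, at about 24 s of robot time.

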